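Slide a tray of punches up onto the bench's steel pull-out

ROBOT

A 6-joint arm with a two-finger parallel gripper is mounted at the origin on the work surface. World frame = base frame: x ahead of the robot, y to its left, z up, the work surface at z = 0. Lengths are in mm, angles in rad, forces in N, time in s.
With the tool pointing down it reaches from about 350 to 800 mm from the base axis. Payload 7.3 kg.
Tool frame: the origin (TCP) lies on the mounting face of the last link; the fingertips stand 173 mm ahead of it and the grasp point (between the pads) lies 155 mm ahead of it; z points along the fingers, y is the direction in which the jaws open and shut (so a half turn about z gives the same grasp; the last joint's range is limited). The gripper opens to 85 mm and grips with 20 to 120 N. Pads are 22 mm wide; open, the fingers measure 114 mm over their backs; the gripper's body (76 mm by 85 mm) begins 54 mm behind the grasp point. The pads swing forward as they close: fully open they stand 13 mm farther back than shut.
Start: joints at [1.132, 0.342, 1.524, -0, 1.275, -0.146], TCP at [151.511, 502.665, 404.722] pointing down, gripper open.
Joint ranges: [-2.53, 2.53], [-0.77, 2.02], [0.04, 2.7], [-1, 4.14], [0.28, 2.66], [-3.11, 3.11]. Speed limits (rad/s): [2.57, 2.57, 3.14, 3.14, 3.14, 3.14].

INTERFACE

Orientations are given as a unit quaternion [w, x, y, z].
In Python, from rig import read_state, camera, sign_off gives the robot as it stands. The module is installed in compiled form; this text tells all that it offers.
- The arm moves only by the tool move_arm, never from a script. Its argument "targets" is a list of rows, each a list of 7 numbers: the shift along the tool's x, y, z in m, then the turn, a rotation vector about the tool's x, y, z in degrees, then the opening in per cent of the stroke, from 0 (shut) to 100 (fully open). A call has 1 to 5 rows; each row shifts and turns the commanded pose from where the row before left it, along the tool's axes as they then stand; what a row does not reach is not made up. A row lasts 1/10 s, in which the tool goes at most 50 mm and 8.59 degrees, less where a joint would pass 70% of its speed; a pose out of reach is approached as far as the arm can. A call is refused whole if a number of a shift passes 0.05 or a number of a turn 8.59, either way. A call with a gripper value outside its range is refused whole. The fingers move at their own pace and stop on an object; the grip force is fixed at half the most. Time passes only in rows, so rows that do not move let the fingers close. It gives the time, the measured TCP pose, the force and the opening at its end, in the units of the state.
- read_state(): the state, without advancing time (a new reading comes with each control period).
- camera(name): name is "scene" or "side" or "wrist"; returns a dict with "pixels" (480x640x3 uint8, red, green, blue), "range_z" (480x640 float32, mm along the optical axis (not along the pixel's ray), 0 where there is no reading), "mtx" (3x3 intrinsics, pixels), "world_from_camera" (4x4, takes a point from camera to world coordinates). Camera axes: x right, y down, z forward; pixel columns grow to the right and rows downward; lengths in mm; the calibration is good to about 2 mm. A picture is of the moment at which its call begins.
- sign_off(): hands the job in, once; it reports no verdict.
The state is a dict: "clock": time; "joints": joint angles; "dq": joint speeds; "joint_efforts": joint torques, N m; "tool_pos": TCP position; "eef_rot": TCP orientation; "force": force on the tool from outside, world axes, zero at the start; "moment": the same for the moment, N m; "width": finger opening in mm.
Only numpy, scipy, OpenCV 4.12 (cv2) and the standard library are available. Lean on these libraries where they do the work, as an engineer would, in place of code of your own. Each camera call takes 0.05 s, during which the arm holds its last target.

TASK

Slide the wooden tray, with its two punches standing in it, from the wooden board up over the step onto the steel slide plate, then push it back gently until its long side is flush against the plate's fence, wholly on the plate. Tilt it over the step by raising its leading end; do not carry it through the air, do not ram it against the step or the fence, and keep the punches standing. Leave the brush and the jar alone.

Things in the scene. Friction and masses are not known exactly. Their poses are not given: they have to be found in the camera images.
- board_top (a point): centre of the top face of the fixed wooden board on which the tray starts: 200 mm along its x, 230 mm along its y, top about 30 mm above the table. Its x axis points away from the robot (turned by up to about 12 degrees); its y axis runs along the line that joins board and plate.
- plate_top (a point): centre of the top face of the fixed steel slide plate, 200 mm (x) by 230 mm (y), axes parallel to the board's. It stands end to end with the board with a 5 mm gap, on the board's +y or -y side (it varies), and its top is 8 to 16 mm higher: a square step up. Along its far (+x) edge runs a steel fence 10 mm thick and 16 mm above the plate, its face 90 mm from this point in +x; the other edges are open.
- slide_plate: the same steel slide plate with its fence; origin 46 mm below plate_top, same axes. A small brass pull on its -x face lies below the top.
- tray_center (a point): centre of the loose wooden tray, 12 mm above its flat underside. Tray: 110 mm (x) by 160 mm (y), 24 mm high outside, square lower edges; floor 12 mm thick, long walls 6 mm thick, solid end blocks 28 mm long at both y ends. Some 0.3 to 0.5 kg empty, mass and friction unknown. It starts flat on the board with its y axis within 9 degrees of the board's. Flush against the fence, its centre lies 35 mm from plate_top in +x.
- tray: the same tray; origin at the centre of its underside, z up, same axes as tray_center.
- knob_pos (a point): middle of the upright round brass knob on the tray's +y end: 20 mm diameter, 40 mm tall, standing on the end block; this point is 20 mm above the end block's top and 44 mm above the tray's underside, 66 mm from the tray's middle.
- knob_neg (a point): the same kind of knob on the tray's -y end.
- end_pos (a point): middle of the tray's lower edge at its +y end (80 mm from the middle), at underside level.
- end_neg (a point): middle of the tray's lower edge at its -y end.
- punch_a_center (a point): middle, 35 mm above its foot, of a loose steel punch standing upright on the tray's floor: foot 24 mm diameter, 16 mm shaft, 70 mm tall, ball head 20 mm. It stands about 22 mm from the tray's middle, towards -y. Topples beyond about 20 degrees.
- punch_a: the same punch; origin at the centre of its foot, z along the shaft.
- punch_b_center (a point): middle, 35 mm above its foot, of the second punch, the same but with a 16 mm ball head; about 22 mm from the tray's middle, towards +y.
- punch_b: the second punch; origin at the centre of its foot, z along the shaft.
- brush: brush, 180 mm long, lying on the table to the right (-y), roughly pointing away from the robot; a bystander.
- jar: glass jar, 64 mm diameter, 80 mm tall, standing to the left (+y); a bystander.
Mind the look-alikes: they are no part of the job. Of the things that look like the tray, the smaller one is meant. What is shaped like the punch_a but orange is not meant.

How it is judged:
By the outcome, as a careful person would: the job done as asked, in the order asked, and still so for the second after the job is handed in, with the robot touching nothing.
It also fails if it takes over 72 s, if anything falls off the work surface, if the arm or the gripper's body presses on something with over 40 N, if the wrist force passes 120 N, or if a joint passes its speed limit or range.

## Working session

There is one attempt and no reset: what is moved stays moved. The work goes in short steps, Python scripts to look and compute and a tool call to move; the robot and the scene stay as the last step left them, time stands still between calls to the robot, and variables do not carry over. Pictures are saved under pics/ and viewed, and the job is handed in when it is done.

Besides the shell and the picture viewer there is one more tool, called after ">>>" by a JSON object that holds its "op" and its "data", one argument or row to a line. move_arm: Moves the arm, as the interface text tells. Its arguments: {"type":"object","properties":{"targets":{"type":"array"}},"required":["targets"]}

```bash
mkdir -p pics; cat > h.py <<'E'
import numpy as np, cv2
from rig import read_state, camera, sign_off
def save(n,fn):
    c=camera(n); cv2.imwrite('pics/'+fn+'.png',c['pixels'][:,:,::-1]); np.savez('pics/'+fn+'.npz',**c); return c
def pts(c):
    K=c['mtx'];T=c['world_from_camera'];z=c['range_z']
    v,u=np.mgrid[0:480,0:640]
    P=np.stack([(u-K[0,2])/K[0,0]*z,(v-K[1,2])/K[1,1]*z,z],-1)
    W=P@T[:3,:3].T+T[:3,3]; W[z==0]=np.nan; return W
E
python3 - <<'E'
from h import *
print(read_state())
for n in ['scene','side','wrist']:
    c=save(n,n+'0'); print(n,c['world_from_camera'].round(3).tolist(),c['mtx'].tolist())
E
```

```text
{'clock': 0.0, 'joints': array([ 1.13198768e+00,  3.42713155e-01,  1.52504059e+00, -5.29119929e-06,
        1.27541502e+00, -1.45982078e-01]), 'dq': array([ 5.54370398e-04, -3.20663076e-04,  4.77784891e-04,  6.12301507e-04,
       -3.80282711e-05,  1.02151446e-03]), 'joint_efforts': array([-1.27045641e-03, -4.33679008e+01, -2.46013069e+01, -2.55763653e-04,
        7.94701598e-03, -1.59984222e-05]), 'tool_pos': array([151.45381601, 502.52669791, 404.02249361]), 'eef_rot': array([-2.24732077e-04,  1.45889931e-01,  9.89300514e-01, -7.55338974e-04]), 'force': array([-0.07482735, -0.45603767,  0.39184136]), 'moment': array([-0.02420673,  0.01965268, -0.0582057 ]), 'width': 85.08946710221355}
scene [[0.638, 0.394, -0.662, 1348.217], [0.77, -0.355, 0.53, -716.623], [-0.025, -0.848, -0.53, 798.842], [0.0, 0.0, 0.0, 1.0]] [[569.765168407543, 0.0, 312.5015127731], [0.0, 569.765168407543, 249.22938319415258], [0.0, 0.0, 1.0]]
side [[0.9, -0.241, 0.363, 48.74], [-0.435, -0.46, 0.774, -815.807], [-0.02, -0.855, -0.519, 622.524], [0.0, 0.0, 0.0, 1.0]] [[485.1501966589714, 0.0, 328.58209782097265], [0.0, 485.1501966589714, 246.39653362639442], [0.0, 0.0, 1.0]]
wrist [[0.289, 0.909, 0.299, 74.405], [0.957, -0.274, -0.092, 525.663], [-0.002, 0.313, -0.95, 374.575], [0.0, 0.0, 0.0, 1.0]] [[409.59933442466183, 0.0, 319.15369219008477], [0.0, 409.59933442466183, 241.9569746262291], [0.0, 0.0, 1.0]]
```

View pics/scene0.png

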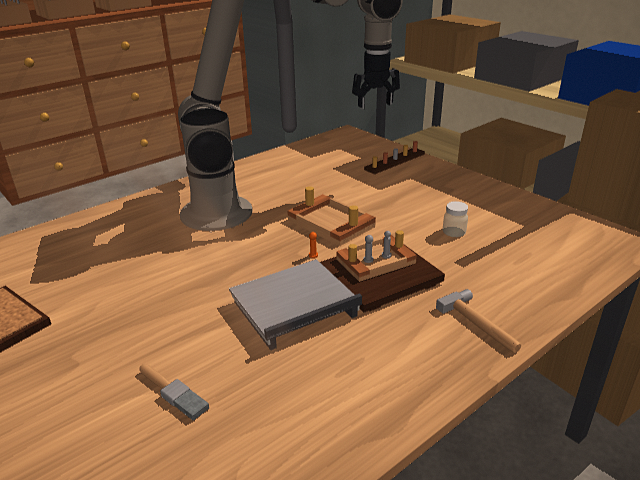

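View pics/side0.png

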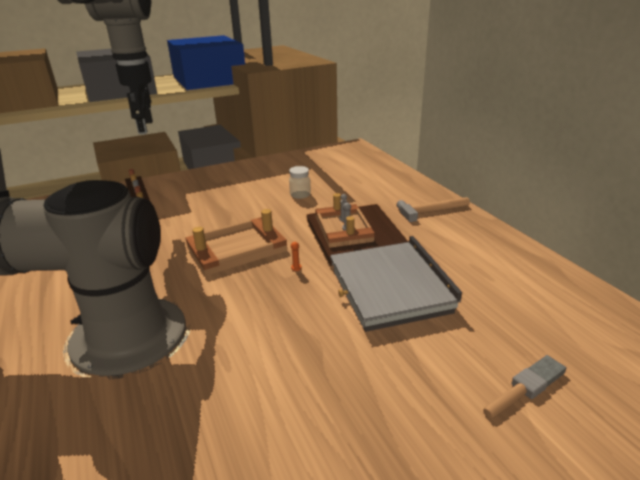

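View pics/wrist0.png

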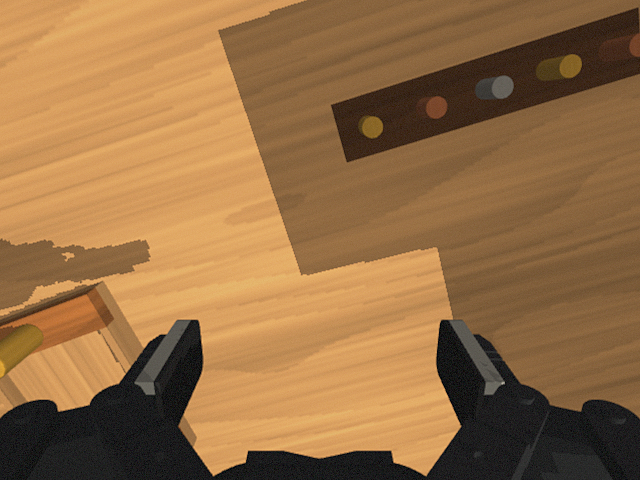

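The scene view shows the tray with two steel punches on the dark board at about (375,260). The plate is on its -y side at about (295,300), with the fence on the far side. The empty larger tray at (330,215) and the orange punch at (313,245) are the decoys. Next I'll measure.

```bash
python3 - <<'E'
from h import *
for n in ['scene0','side0']:
    c=dict(np.load(f'pics/{n}.npz')); W=pts(c); hsv=cv2.cvtColor(c['pixels'],cv2.COLOR_RGB2HSV)
    reg=(W[...,0]>350)&(W[...,0]<900)&(W[...,1]>-300)&(W[...,1]<300)
    h=np.histogram(W[...,2][reg],bins=np.arange(-6,140,4)); print(n,list(zip(h[1].tolist(),h[0].tolist())))
    def rect(m,lab):
        m=m.astype(np.uint8); k,l,s,ce=cv2.connectedComponentsWithStats(m)
        for i in range(1,k):
            if s[i,4]>25:
                p=W[l==i]; r=cv2.minAreaRect(p[:,:2].astype(np.float32))
                print(lab,s[i,4],ce[i].round(),'z',np.median(p[:,2]).round(1),'mean',p.mean(0).round(1),'rect',np.round(r[0],1),np.round(r[1],1),round(r[2],1))
    H,S,V=[hsv[...,i] for i in range(3)]; z=W[...,2]
    rect(reg&(S<60)&(z>34)&(z<50)&(V>90),'plate')
    rect(reg&(z>24)&(z<35)&(V<110),'board')
    rect(reg&(z>50)&(z<66),'z50-66')
    rect(reg&(z>68)&(z<96),'z68-96')
    rect(reg&(z>99)&(z<130),'z99+')
E
```

```text
scene0 [(-6, 1606), (-2, 23751), (2, 5157), (6, 259), (10, 286), (14, 360), (18, 438), (22, 632), (26, 1313), (30, 1817), (34, 383), (38, 3118), (42, 2592), (46, 414), (50, 494), (54, 726), (58, 236), (62, 70), (66, 71), (70, 53), (74, 59), (78, 54), (82, 73), (86, 40), (90, 71), (94, 45), (98, 15), (102, 23), (106, 27), (110, 21), (114, 4), (118, 0), (122, 0), (126, 0), (130, 0), (134, 0)]
plate 4630 [289. 294.] z 41.8 mean [ 511.  -115.    41.7] rect [ 514.9 -110.7] [232.5 193. ] 79.9
board 98 [352. 229.] z 27.6 mean [378.4 201.   27.9] rect [381.  211.7] [150.1  37.8] 80.3
board 76 [344. 228.] z 31.3 mean [362.5 184.9  31.5] rect [361.9 184.2] [55.6 26.1] 83.8
board 2575 [385. 279.] z 30.5 mean [602.5  94.   30.4] rect [566.1 118.7] [238.2 204.9] 77.9
z50-66 46 [353. 217.] z 58.4 mean [370.9 209.8  58.6] rect [371.1 210.1] [23.7 11.9] 60.2
z50-66 41 [312. 237.] z 60.3 mean [380.8  59.6  59.3] rect [380.6  59.7] [18.4 14.1] 43.8
z50-66 683 [376. 258.] z 54.5 mean [549.5 117.8  54.7] rect [535.  131.5] [163.2 117.2] 77.1
z50-66 30 [378. 240.] z 54.3 mean [493.3 179.5  54.4] rect [49
[... 1820 characters left out ...]
mean [526.8 116.4  54.1] rect [532.8 129.7] [166.8 110.8] 77.1
z50-66 59 [267. 221.] z 59.1 mean [360.2 205.5  58.3] rect [360.5 206.4] [12.8 23.5] 76.3
z50-66 463 [436. 266.] z 56.4 mean [ 609.7 -142.5   55.7] rect [ 612.6 -129.6] [232.6  13.7] 79.8
z50-66 50 [294. 247.] z 60.5 mean [372.8  56.6  59.8] rect [371.7  59.5] [14.4 20.9] 50.0
z68-96 274 [344. 211.] z 85.2 mean [530.9 123.1  84.3] rect [535.1 129.8] [155.2  25.3] 76.9
z68-96 89 [266. 213.] z 80.3 mean [361.5 209.2  78. ] rect [362.4 213. ] [27.6 23.4] 88.0
z99+ 30 [343. 197.] z 106.3 mean [544.5 150.4 106.2] rect [544.1 151.8] [13.  13.5] 28.9
z99+ 45 [346. 206.] z 106.3 mean [528.  102.3 105.9] rect [528.9 103.4] [17.1 13.9] 5.0
```

>>> {"op": "move_arm", "data": {
  "targets": [
    [0, 0, 0, 0, 0, 8.5, 100],
    [0, 0, 0, 0, 0, 8.5, 100],
    [0, 0, 0, 0, 0, 8.5, 100],
    [0, 0, 0, 0, 0, 8.5, 100],
    [0, 0, 0, 0, 0, 8.5, 100]
  ]
}}

```text
clock: 0.65
tool_pos: [151.5, 502.6, 404.4]
eef_rot: [0.0, 0.497, 0.868, -0.0]
force: [-0.4, 0.1, -0.1]
width: 85.5
```

>>> {"op": "move_arm", "data": {
  "targets": [
    [0, 0, 0, 0, 0, 8.5, 100],
    [0, 0, 0, 0, 0, 8.5, 100],
    [0, 0, 0, 0, 0, 8.5, 100],
    [0, 0, 0, 0, 0, 8.5, 100],
    [0, 0, 0, 0, 0, 8.5, 100]
  ]
}}

```text
clock: 1.15
tool_pos: [151.5, 502.6, 404.4]
eef_rot: [0.0, 0.778, 0.628, -0.0]
force: [-0.5, -0.1, -0.7]
width: 85.4
```

```bash
cat >> h.py <<'E'
from scipy.spatial.transform import Rotation as Ro
def pose():
    s=read_state(); q=s['eef_rot']; return s,np.array(s['tool_pos']),Ro.from_quat([q[1],q[2],q[3],q[0]])
def to(p,R=None):
    s,t,r=pose(); print('clk',round(s['clock'],2),'tcp',t.round(1),'xyzaxes',r.as_matrix().round(3).tolist(),'F',s['force'].round(1),'w',round(s['width'],1))
    print('tool shift mm',r.inv().apply(np.array(p)-t).round(1))
    if R is not None: print('turn deg',(r.inv()*R).as_rotvec(degrees=True).round(2))
def Rd(yaw,tilt=0):
    # tool down, tool y axis at world yaw (deg); tilt: turn about tool y
    y=np.deg2rad(yaw); Y=np.array([np.cos(y),np.sin(y),0]); Z=np.array([0,0,-1.]); X=np.cross(Y,Z)
    return Ro.from_matrix(np.stack([X,Y,Z],1))*Ro.from_euler('y',tilt,degrees=True)
E
python3 - <<'E'
from h import *
to([520,66,404],Rd(-13))
E
```

```text
clk 1.15 tcp [151.5 502.6 404.4] xyzaxes [[0.21, 0.978, -0.0], [0.978, -0.21, -0.001], [-0.001, -0.0, -1.0]] F [-0.5 -0.1 -0.7] w 85.4
tool shift mm [-349.4  452.     0.6]
turn deg [-0.01  0.04  0.87]
```

>>> {"op": "move_arm", "data": {
  "targets": [
    [-0.029, 0.0376, 0, 0, 0, 0.87, 100],
    [-0.029, 0.0376, 0, 0, 0, 0, 100],
    [-0.029, 0.0376, 0, 0, 0, 0, 100],
    [-0.029, 0.0376, 0, 0, 0, 0, 100],
    [-0.029, 0.0376, 0, 0, 0, 0, 100]
  ]
}}

```text
clock: 1.65
tool_pos: [304.5, 318.9, 404.7]
eef_rot: [-0.0, 0.781, 0.625, 0.0]
force: [0.7, 0.6, 0.4]
width: 85.4
```

>>> {"op": "move_arm", "data": {
  "targets": [
    [-0.029, 0.0376, 0, 0, 0, 0, 100],
    [-0.029, 0.0376, 0, 0, 0, 0, 100],
    [-0.029, 0.0376, 0, 0, 0, 0, 100],
    [-0.029, 0.0376, 0, 0, 0, 0, 100],
    [-0.029, 0.0376, 0, 0, 0, 0, 100]
  ]
}}

```text
clock: 2.15
tool_pos: [456.3, 136.0, 404.6]
eef_rot: [-0.0, 0.781, 0.625, 0.0]
force: [0.4, 0.3, -0.1]
width: 85.5
```

```bash
python3 - <<'E'
from h import *
to([520,66,404],Rd(-13)); print(read_state()['joints'].round(2))
c=save('wrist','wrist1')
E
```

```text
clk 2.15 tcp [456.3 136.  404.6] xyzaxes [[0.219, 0.976, -0.0], [0.976, -0.219, 0.0], [0.0, -0.0, -1.0]] F [ 0.4  0.3 -0.1] w 85.5
tool shift mm [-54.4  77.5   0.6]
turn deg [-0.01 -0.01  0.34]
[0.13 0.25 1.65 0.   1.24 0.35]
```

View pics/wrist1.png

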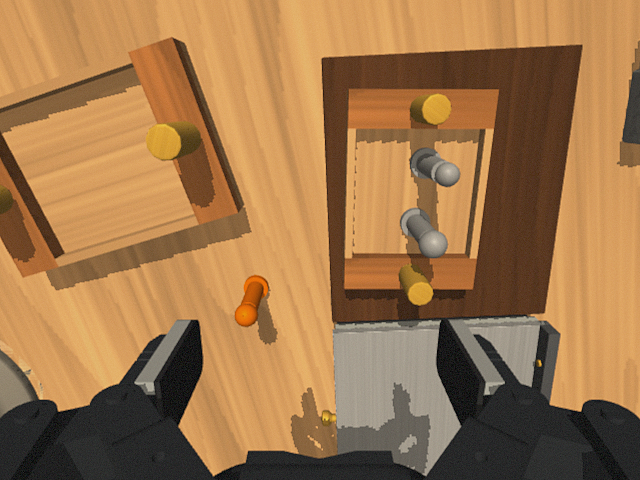

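The wrist view shows the whole tray: knob tops at about (419,291) and (436,108), tray rim corners near (350,90), (498,90), (474,290) and (345,288), and the board/plate seam at row 320. I'll cast rays onto planes at the known heights.

```bash
cat >> h.py <<'E'
def ray(c,u,v,z):
    K=c['mtx'];T=c['world_from_camera']
    d=T[:3,:3]@np.array([(u-K[0,2])/K[0,0],(v-K[1,2])/K[1,1],1]); o=T[:3,3]
    return o+d*(z-o[2])/d[2]
E
python3 - <<'E'
from h import *
c=dict(np.load('pics/wrist1.npz'));W=pts(c);hsv=cv2.cvtColor(c['pixels'],cv2.COLOR_RGB2HSV)
for nm,(u0,v0) in dict(kpos=(436,108),kneg=(419,291)).items():
    m=np.zeros((480,640),bool);m[v0-25:v0+25,u0-25:u0+25]=1
    z=W[...,2]; zz=z[m&(z>90)&(z<100)]; mm=m&(z>91)&(z<99)
    print(nm,W[mm].mean(0),mm.sum())
    r=cv2.minEnclosingCircle(np.argwhere(mm)[:,::-1].astype(np.float32)); print(r, ray(c,*r[0],94.4))
for u,v in [(350,90),(498,90),(474,290),(345,288)]: print('rim',ray(c,u,v,54.4).round(1), W[v,u])
z=W[...,2]
def rect(m,l):
    p=W[m]; r=cv2.minAreaRect(p[:,:2].astype(np.float32)); print(l,m.sum(),np.median(p[:,2]).round(2),np.round(r[0],1),np.round(r[1],1),round(r[2],2))
near=(W[...,0]>430)&(W[...,0]<700)
k,l,s,_=cv2.connectedComponentsWithStats((near&(abs(z-54.4)<4)&(W[...,1]>20)).astype(np.uint8)); i=1+np.argmax(s[1:,4]); rect(l==i,'rim')
b=near&(abs(z-30)<4)&(hsv[...,2]<110)&(W[...,1]>-20); rect(b,'board')
p=near&(abs(z-41.5)<4)&(hsv[...,1]<60)&(W[...,1]<20); rect(p,'plate')
rect(near&(abs(z-105)<12)&(W[...,1]>80)&(W[...,1]<125),'pa'); rect(near&(abs(z-105)<12)&(W[...,1]>125)&(W[...,1]<170),'pb')
E
```

```text
kpos [547.62563019 196.72059416  94.8668181 ] 761
((435.70001220703125, 108.30000305175781), 16.229089736938477) [547.77478236 196.7983454   94.4       ]
kneg [518.64953153  69.13099192  94.88571621] 519
((419.70001220703125, 291.5), 13.384429931640625) [518.73140758  69.10771087  94.4       ]
rim [498.6 220.8  54.4] [498.45248767 220.77266543  55.77359438]
rim [604.6 197.   54.4] [604.89305458 196.9212298   53.73022397]
rim [570.8  39.6  54.4] [577.56785473  27.26812381  31.82480445]
rim [463.2  65.7  54.4] [462.36994674  54.89668525  31.16513537]
rim 10682 55.15 [533.8 131.6] [160.2 110.8] 77.17
board 33778 31.16 [560.8 114.3] [238.8 199.5] 79.95
plate 16472 42.52 [525.1 -83.5] [174.5 198.3] 79.81
pa 682 109.95 [531.2 109. ] [18.8 18.6] 73.11
pb 603 109.9 [546.6 155.2] [15.3 15.6] 2.2
```

```bash
python3 - <<'E'
from h import *
to([519,67.5,234],Rd(-12.8))
E
```

```text
clk 2.2 tcp [460.2 131.6 404.5] xyzaxes [[0.223, 0.975, 0.003], [0.975, -0.223, -0.003], [-0.002, 0.004, -1.0]] F [ 4.6 -4.9  0.8] w 85.4
tool shift mm [-49.   71.  170.9]
turn deg [ 0.22  0.13 -0.06]
```

>>> {"op": "move_arm", "data": {
  "targets": [
    [0, 0, 0, 0, 0, 0, 60],
    [0, 0, 0, 0, 0, 0, 60]
  ]
}}

```text
clock: 2.4
tool_pos: [455.1, 138.0, 404.3]
eef_rot: [-0.001, 0.781, 0.625, -0.0]
force: [0.4, 0.4, 0.2]
width: 59.0
```

```bash
python3 - <<'E'
from h import *
to([519,67.5,234],Rd(-12.8))
E
```

```text
clk 2.4 tcp [455.1 138.  404.3] xyzaxes [[0.22, 0.976, -0.001], [0.976, -0.22, 0.0], [-0.0, -0.001, -1.0]] F [0.4 0.4 0.2] w 59.0
tool shift mm [-54.7  78.  170.2]
turn deg [-0.08  0.    0.11]
```

>>> {"op": "move_arm", "data": {
  "targets": [
    [-0.014, 0.0195, 0.02, 0, 0, 0.1, 60],
    [-0.0135, 0.0195, 0.03, 0, 0, 0, 60],
    [-0.0135, 0.0195, 0.03, 0, 0, 0, 60],
    [-0.0135, 0.0195, 0.02, 0, 0, 0, 60],
    [0, 0, 0, 0, 0, 0, 60]
  ]
}}

```text
clock: 2.9
tool_pos: [519.5, 67.5, 302.0]
eef_rot: [-0.001, 0.781, 0.624, -0.002]
force: [-1.2, -0.5, -0.2]
width: 51.3
```

```bash
python3 - <<'E'
from h import *
save('side','side2');save('wrist','wrist2')
to([519,67.5,234],Rd(-12.8))
c=dict(np.load('pics/wrist2.npz'));W=pts(c);z=W[...,2]
m=(abs(z-94.4)<3)&(abs(W[...,0]-519)<20)&(abs(W[...,1]-68)<20); print(m.sum(),W[m].mean(0), W[m].min(0),W[m].max(0))
E
```

```text
clk 3.0 tcp [519.   68.8 304.6] xyzaxes [[0.22, 0.976, -0.001], [0.976, -0.22, 0.001], [0.0, -0.001, -1.0]] F [0.1 1.  0.8] w 51.2
tool shift mm [-1.2  0.4 70.6]
turn deg [-0.08 -0.01  0.12]
1255 [519.19633423  68.85792955  94.92147768] [509.35413958  58.60522982  91.63399655] [528.69301547  77.947484    96.90613039]
```

View pics/wrist2.png

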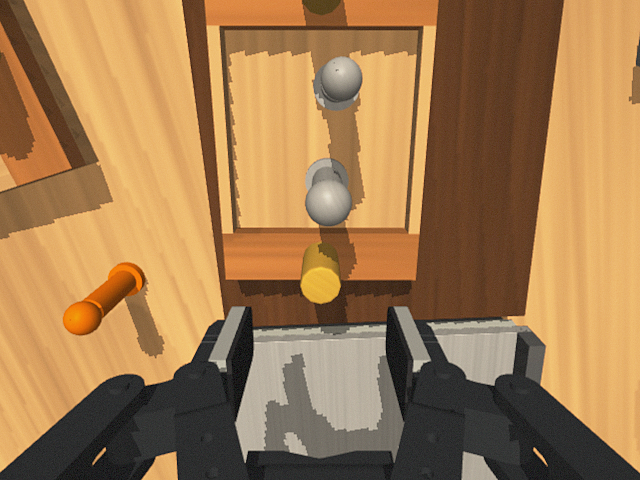

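The knob at (321,283) is centred between the fingers, and its centre measures (519,68.5). I'll descend.

>>> {"op": "move_arm", "data": {
  "targets": [
    [0, 0, 0.02, 0, 0, 0, 60],
    [0, 0, 0.02, 0, 0, 0, 60],
    [0, 0, 0.018, 0, 0, 0, 60],
    [0, 0, 0.012, 0, 0, 0, 60],
    [0, 0, 0, 0, 0, 0, 60]
  ]
}}

```text
clock: 3.5
tool_pos: [518.8, 68.6, 234.3]
eef_rot: [-0.001, 0.781, 0.625, -0.001]
force: [-0.1, 0.1, 0.3]
width: 51.1
```

>>> {"op": "move_arm", "data": {
  "targets": [
    [0, 0, 0, 0, 0, 0, 0],
    [0, 0, 0, 0, 0, 0, 0],
    [0, 0, 0, 0, 0, 0, 0],
    [0, 0, 0, 0, 0, 0, 0],
    [0, 0, 0, 0, 0, 0, 0]
  ]
}}

```text
clock: 4.0
tool_pos: [519.7, 67.7, 236.0]
eef_rot: [0.0, 0.781, 0.624, 0.001]
force: [-1.4, 1.9, 5.4]
width: 18.6
```

```bash
python3 - <<'E'
from h import *
save('side','side3');save('wrist','wrist3')
to([519,68,234],Rd(-12.8))
E
```

```text
clk 4.1 tcp [519.7  67.7 236. ] xyzaxes [[0.221, 0.975, 0.002], [0.975, -0.221, 0.0], [0.001, 0.002, -1.0]] F [-0.7  1.3  6. ] w 18.6
tool shift mm [ 0.1 -0.8  2. ]
turn deg [ 0.09 -0.05  0.05]
```

View pics/wrist3.png

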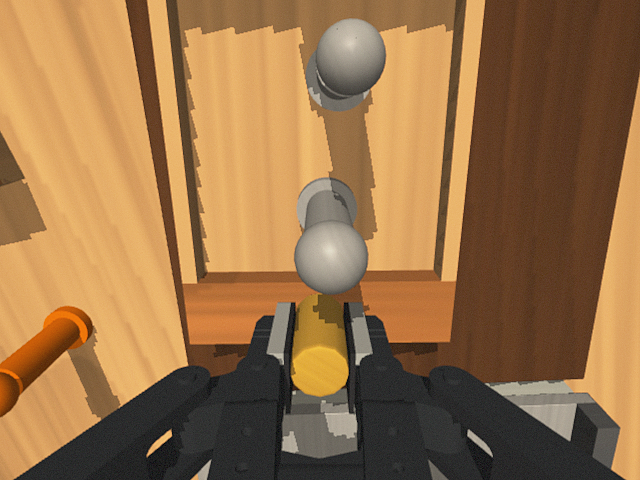

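Gripped: width 18.6, with the knob between the pads. Next I'll tilt about the trailing lower edge, which sits at (146, 0, 205) mm in the tool frame. Each degree needs a shift of (3.6, 0, -2.5) mm and a turn of -1° about y.

>>> {"op": "move_arm", "data": {
  "targets": [
    [0.0018, 0, -0.0013, 0, -0.5, 0, 0],
    [0.0036, 0, -0.0025, 0, -1, 0, 0],
    [0.0036, 0, -0.0025, 0, -1, 0, 0],
    [0.0018, 0, -0.0013, 0, -0.5, 0, 0],
    [0, 0, 0, 0, 0, 0, 0]
  ]
}}

```text
clock: 4.6
tool_pos: [522.1, 78.3, 242.3]
eef_rot: [0.017, 0.781, 0.624, -0.021]
force: [1.0, -3.7, -0.9]
width: 18.2
```

```bash
python3 - <<'E'
from h import *
save('side','side4');save('wrist','wrist4');save('scene','scene4')
to([519,68,234],Rd(-12.8))
E
```

```text
clk 4.75 tcp [522.   78.1 242. ] xyzaxes [[0.22, 0.975, -0.011], [0.974, -0.221, -0.051], [-0.052, 0.0, -0.999]] F [ 0.2 -1.8 -1.2] w 18.6
tool shift mm [-10.1  -0.7   8.6]
turn deg [0.01 2.99 0.06]
```

View pics/scene4.png

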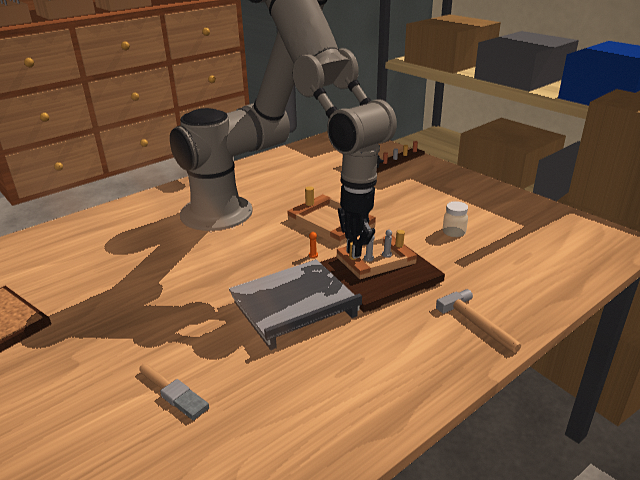

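View pics/wrist4.png

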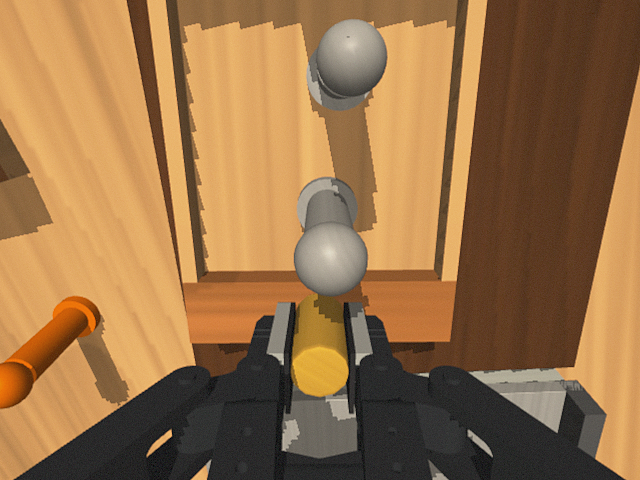

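The tray tilts rigidly with the tool: the picture is unchanged relative to the gripper, and both punches stand. Tilting on to about 9°.

>>> {"op": "move_arm", "data": {
  "targets": [
    [0.0036, 0, -0.0025, 0, -1, 0, 0],
    [0.0036, 0, -0.0025, 0, -1, 0, 0],
    [0.0036, 0, -0.0025, 0, -1, 0, 0],
    [0.0036, 0, -0.0025, 0, -1, 0, 0],
    [0.0018, 0, -0.0013, 0, -0.5, 0, 0]
  ]
}}

```text
clock: 5.25
tool_pos: [525.8, 95.2, 252.3]
eef_rot: [0.041, 0.779, 0.623, -0.052]
force: [-0.7, -3.8, -0.4]
width: 18.4
```

>>> {"op": "move_arm", "data": {
  "targets": [
    [0.0036, 0, -0.0025, 0, -1, 0, 0],
    [0.0018, 0, -0.0013, 0, -0.5, 0, 0],
    [0, 0, 0, 0, 0, 0, 0],
    [0, 0, 0, 0, 0, 0, 0]
  ]
}}

```text
clock: 5.65
tool_pos: [527.0, 100.6, 255.0]
eef_rot: [0.049, 0.779, 0.622, -0.061]
force: [-0.7, -2.2, -0.8]
width: 18.0
```

```bash
python3 - <<'E'
from h import *
save('side','side5');save('wrist','wrist5');save('scene','scene5')
to([519,68,234],Rd(-12.8))
s,t,r=pose()
for n,p in dict(trail=(146,0,205.5),lead=(-14,0,205.5),ctr=(66,0,205.5)).items(): print(n,(t+r.apply(p)).round(1))
a=cv2.imread('pics/side5.png')[150:350,250:490]; b=cv2.imread('pics/scene5.png')[200:360,220:460]
cv2.imwrite('pics/z5.png',np.vstack([cv2.resize(a,(560,467))[:299],cv2.resize(b,(560,300))]))
E
```

```text
clk 5.8 tcp [527.  100.5 255. ] xyzaxes [[0.218, 0.975, -0.035], [0.963, -0.221, -0.152], [-0.156, -0.0, -0.988]] F [-0.4 -2.2 -0.8] w 18.0
tool shift mm [-29.8  -0.6  25.9]
turn deg [0.   8.98 0.04]
trail [551.8 209.9  29.2]
lead [516.9  55.8  54.2]
ctr [534.3 132.8  41.7]
```

View pics/z5.png

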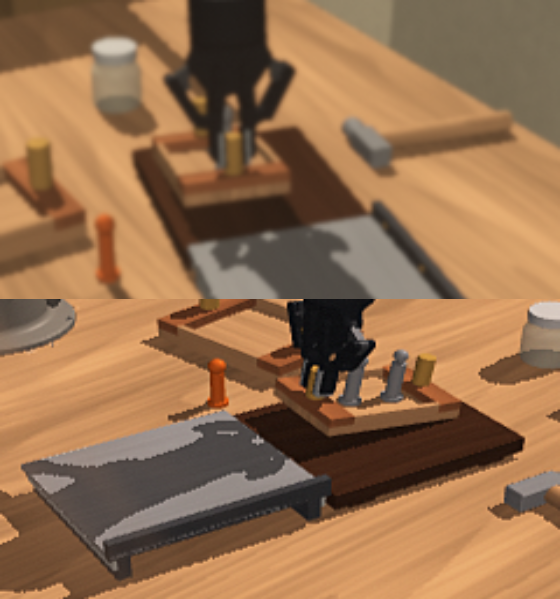

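View pics/wrist5.png

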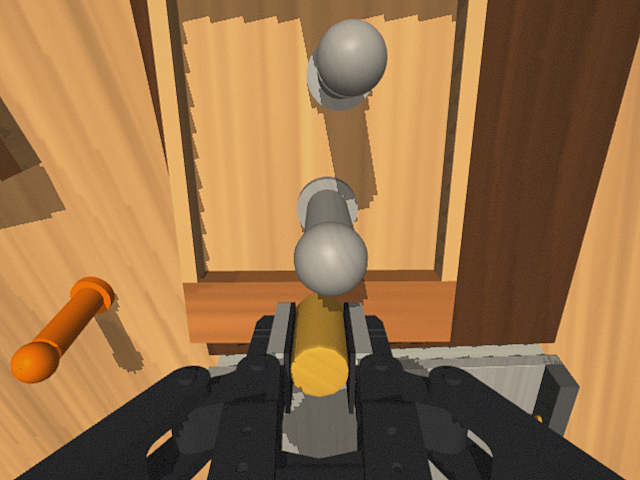

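The tray is tilted 9°: leading edge at z≈54 (plate 41.8), trailing edge on the board, punches standing. I'll pull towards -y of the board and turn out the 2.6° yaw on the way.

>>> {"op": "move_arm", "data": {
  "targets": [
    [-0.002, 0.0001, 0.0003, -0.08, 0, -0.5, 0],
    [-0.004, 0.0001, 0.0006, -0.08, 0, -0.5, 0],
    [-0.006, 0.0001, 0.0009, -0.08, 0, -0.5, 0],
    [-0.006, 0.0001, 0.0009, -0.08, 0, -0.5, 0],
    [-0.006, 0, 0.0009, -0.08, 0, -0.6, 0]
  ]
}}

```text
clock: 6.3
tool_pos: [522.4, 76.1, 255.2]
eef_rot: [0.05, 0.764, 0.64, -0.06]
force: [0.6, 1.6, -2.8]
width: 18.0
```

>>> {"op": "move_arm", "data": {
  "targets": [
    [-0.006, 0, 0.0009, 0, 0, 0, 0],
    [-0.006, 0, 0.001, 0, 0, 0, 0],
    [-0.006, 0, 0.0009, 0, 0, 0, 0],
    [-0.004, 0, 0.0006, 0, 0, 0, 0],
    [-0.002, 0, 0.0003, 0, 0, 0, 0]
  ]
}}

```text
clock: 6.8
tool_pos: [518.2, 52.3, 255.3]
eef_rot: [0.05, 0.764, 0.64, -0.06]
force: [1.3, 1.6, -2.7]
width: 18.5
```

```bash
cat >> h.py <<'E'
A=np.deg2rad(79.9); BX=np.array([np.sin(A),-np.cos(A)]); BY=np.array([np.cos(A),np.sin(A)]); PT=np.array([520,-113.])
def edges():
    s,t,r=pose()
    for n,p in dict(trail=(146,0,205.5),lead=(-14,0,205.5),ctr=(66,0,205.5)).items():
        w=t+r.apply(p); d=w[:2]-PT; print(n,w.round(1),'plate xy',(d@BX).round(1),(d@BY).round(1))
    print('tray y yaw',np.rad2deg(np.arctan2(r.as_matrix()[1,0],r.as_matrix()[0,0])).round(2))
def crop(i):
    save('side','side%s'%i);save('scene','scene%s'%i)
    a=cv2.imread('pics/side%s.png'%i)[150:350,250:490]; b=cv2.imread('pics/scene%s.png'%i)[200:360,220:460]
    cv2.imwrite('pics/z%s.png'%i,np.vstack([cv2.resize(a,(560,467))[:299],cv2.resize(b,(560,300))]))
E
python3 - <<'E'
from h import *
crop('6'); save('wrist','wrist6'); to([527,100,255]); edges()
E
```

```text
clk 6.95 tcp [518.3  52.4 255.5] xyzaxes [[0.173, 0.984, -0.028], [0.972, -0.176, -0.155], [-0.157, -0.0, -0.988]] F [-0.2 -1.2  0.2] w 18.5
tool shift mm [47.8  0.2 -7.2]
trail [537.9 162.6  29.6] plate xy -30.7 274.4
lead [510.1   7.   54.7] plate xy -30.8 116.4
ctr [524.   84.8  42.1] plate xy -30.8 195.4
tray y yaw 79.88
```

View pics/z6.png

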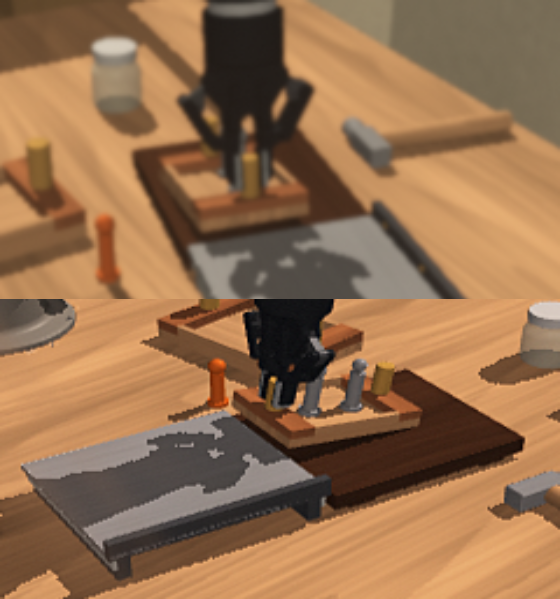

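View pics/wrist6.png

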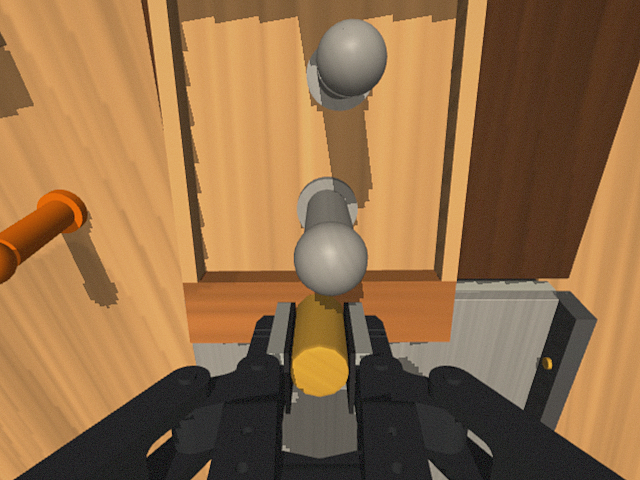

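Both views show the leading end over the plate edge (wrist row ~285) with the punches upright. Continuing to pull about 84 mm until the tray's middle reaches the plate edge.

>>> {"op": "move_arm", "data": {
  "targets": [
    [-0.003, 0, 0.0005, 0, 0, 0, 0],
    [-0.006, 0, 0.0009, 0, 0, 0, 0],
    [-0.006, 0, 0.001, 0, 0, 0, 0],
    [-0.006, 0, 0.0009, 0, 0, 0, 0],
    [-0.006, 0, 0.001, 0, 0, 0, 0]
  ]
}}

```text
clock: 7.45
tool_pos: [513.4, 25.3, 255.3]
eef_rot: [0.05, 0.764, 0.64, -0.06]
force: [0.3, 1.7, -4.0]
width: 18.1
```

>>> {"op": "move_arm", "data": {
  "targets": [
    [-0.006, 0, 0.0009, 0, 0, 0, 0],
    [-0.006, 0, 0.001, 0, 0, 0, 0],
    [-0.006, 0, 0.0009, 0, 0, 0, 0],
    [-0.006, 0, 0.001, 0, 0, 0, 0],
    [-0.006, 0, 0.001, 0, 0, 0, 0]
  ]
}}

```text
clock: 7.95
tool_pos: [508.0, -4.5, 255.3]
eef_rot: [0.05, 0.764, 0.64, -0.06]
force: [0.1, 1.6, -2.5]
width: 18.6
```

>>> {"op": "move_arm", "data": {
  "targets": [
    [-0.006, 0, 0.0009, 0, 0, 0, 0],
    [-0.006, 0, 0.001, 0, 0, 0, 0],
    [-0.005, 0, 0.0008, 0, 0, 0, 0],
    [-0.003, 0, 0.0005, 0, 0, 0, 0],
    [0, 0, 0, 0, 0, 0, 0]
  ]
}}

```text
clock: 8.45
tool_pos: [504.5, -24.6, 255.3]
eef_rot: [0.05, 0.764, 0.64, -0.06]
force: [-0.6, -1.7, -0.6]
width: 18.4
```

```bash
python3 - <<'E'
from h import *
crop('7'); save('wrist','wrist7'); to([527,100,255]); edges()
E
```

```text
clk 8.6 tcp [504.6 -24.3 255.5] xyzaxes [[0.173, 0.985, -0.028], [0.972, -0.175, -0.155], [-0.157, -0.0, -0.988]] F [-0.9 -3.6  0.5] w 18.2
tool shift mm [124.8   0.3 -19.4]
trail [524.2  85.8  29.5] plate xy -30.8 196.4
lead [496.5 -69.8  54.7] plate xy -30.7 38.4
ctr [510.3   8.   42.1] plate xy -30.8 117.4
tray y yaw 79.9
```

View pics/z7.png

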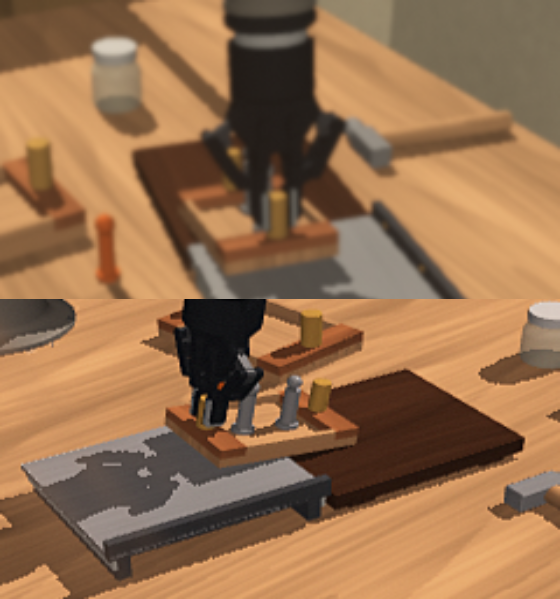

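View pics/wrist7.png

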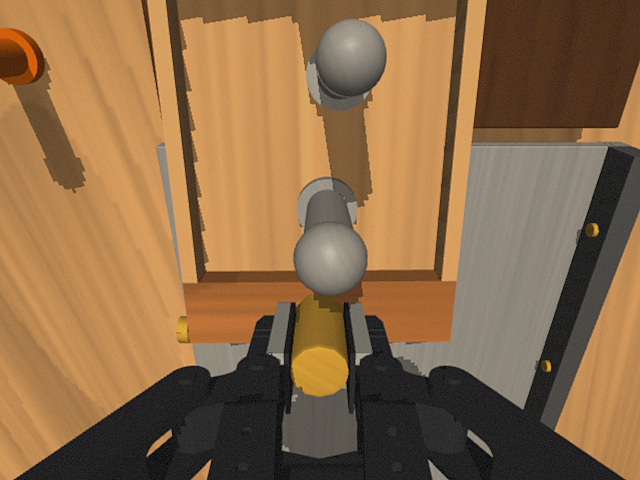

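The leading half is over the plate and the trailing edge is about 81 mm behind the plate edge. I'll go 10 mm further, then lower the leading end by pivoting about the plate edge.

>>> {"op": "move_arm", "data": {
  "targets": [
    [-0.003, 0, 0.0004, 0, 0, 0, 0],
    [-0.004, 0, 0.0006, 0, 0, 0, 0],
    [-0.003, 0, 0.0004, 0, 0, 0, 0],
    [0, 0, 0, 0, 0, 0, 0]
  ]
}}

```text
clock: 9.0
tool_pos: [502.9, -33.9, 255.5]
eef_rot: [0.05, 0.764, 0.64, -0.06]
force: [-0.5, 3.0, 0.6]
width: 18.4
```

>>> {"op": "move_arm", "data": {
  "targets": [
    [-0.0018, 0, 0.0006, 0, 0.5, 0, 0],
    [-0.0036, 0, 0.0013, 0, 1, 0, 0],
    [-0.0036, 0, 0.0013, 0, 1, 0, 0],
    [-0.0018, 0, 0.0007, 0, 0.5, 0, 0],
    [0, 0, 0, 0, 0, 0, 0]
  ]
}}

```text
clock: 9.5
tool_pos: [500.8, -45.3, 252.9]
eef_rot: [0.033, 0.766, 0.641, -0.04]
force: [-0.3, 3.7, -0.1]
width: 18.5
```

```bash
python3 - <<'E'
from h import *
crop('8'); save('wrist','wrist8'); to([527,100,255]); edges()
E
```

```text
clk 9.65 tcp [500.9 -45.  253.1] xyzaxes [[0.175, 0.984, -0.018], [0.979, -0.176, -0.103], [-0.105, -0.0, -0.995]] F [0.6 2.2 1. ] w 18.3
tool shift mm [146.3   0.2 -17.3]
trail [522.6  76.8  33.4] plate xy -30.7 187.3
lead [494.6 -79.8  50.2] plate xy -30.8 28.2
ctr [508.6  -1.5  41.8] plate xy -30.8 107.8
tray y yaw 79.88
```

View pics/z8.png

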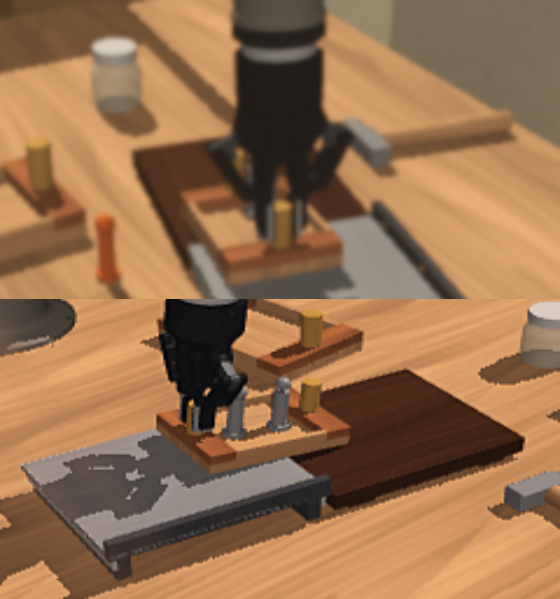

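View pics/wrist8.png

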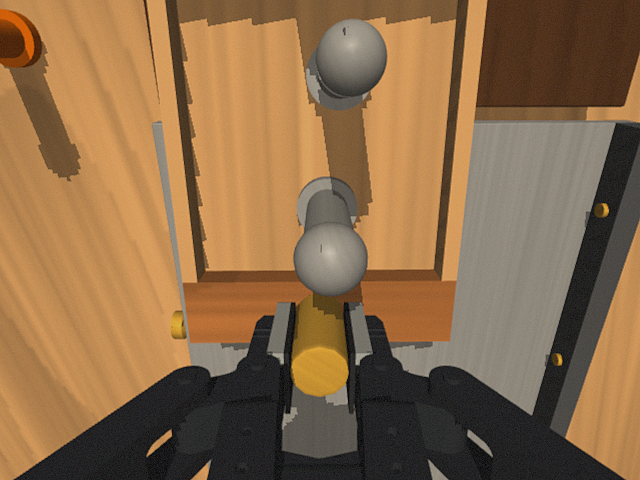

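The tray is pivoting cleanly on the plate edge: tilt is now 6°, the trailing end is off the board and the punches are upright. Lowering the rest.

>>> {"op": "move_arm", "data": {
  "targets": [
    [-0.0018, 0, 0.0006, 0, 0.5, 0, 0],
    [-0.0036, 0, 0.0013, 0, 1, 0, 0],
    [-0.0036, 0, 0.0013, 0, 1, 0, 0],
    [-0.0036, 0, 0.0013, 0, 1, 0, 0],
    [-0.0018, 0, 0.0006, 0, 0.5, 0, 0]
  ]
}}

```text
clock: 10.15
tool_pos: [498.2, -59.9, 248.8]
eef_rot: [0.011, 0.767, 0.642, -0.013]
force: [0.6, 3.0, 0.8]
width: 18.5
```

>>> {"op": "move_arm", "data": {
  "targets": [
    [-0.0018, 0, 0.0006, 0, 0.5, 0, 0],
    [-0.0027, 0, 0.001, 0, 0.75, 0, 0],
    [-0.0018, 0, 0.0006, 0, 0.5, 0, 0],
    [0, 0, 0, 0, 0, 0, 0]
  ]
}}

```text
clock: 10.55
tool_pos: [497.1, -65.7, 247.3]
eef_rot: [0.001, 0.767, 0.642, -0.001]
force: [1.4, 4.7, 3.4]
width: 18.2
```

```bash
python3 - <<'E'
from h import *
crop('9'); save('wrist','wrist9'); to([527,100,255],Rd(-10.1)); edges()
E
```

```text
clk 10.7 tcp [497.1 -65.6 247.3] xyzaxes [[0.176, 0.984, -0.001], [0.984, -0.176, -0.004], [-0.004, -0.0, -1.0]] F [-0.4  4.3  5. ] w 18.2
tool shift mm [168.3   0.3  -8.4]
turn deg [-0.    0.21 -0.02]
trail [522.6  77.3  41.2] plate xy -30.8 187.8
lead [494.5 -80.2  41.8] plate xy -30.8 27.8
ctr [508.6  -1.4  41.5] plate xy -30.8 107.8
tray y yaw 79.88
```

View pics/z9.png

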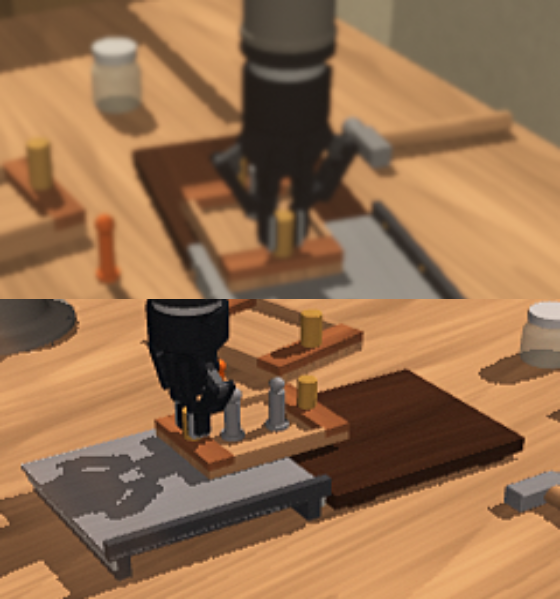

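View pics/wrist9.png

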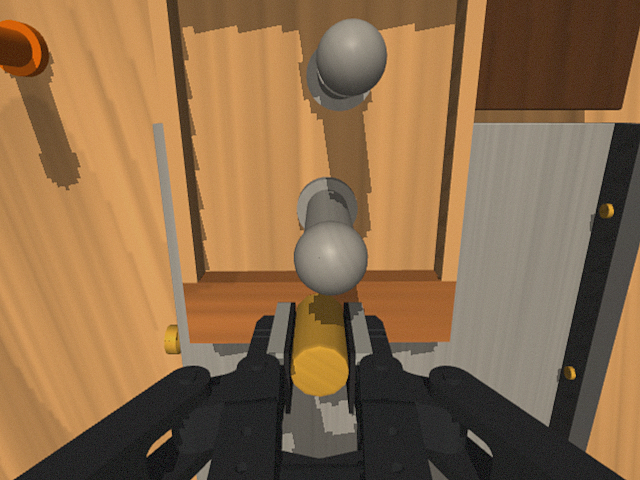

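Flat on the plate with the trailing half overhanging. Pulling about 106 mm more to the middle of the plate.

>>> {"op": "move_arm", "data": {
  "targets": [
    [-0.003, 0, 0, 0, 0.1, 0, 0],
    [-0.006, 0, 0, 0, 0, 0, 0],
    [-0.007, 0, 0, 0, 0, 0, 0],
    [-0.007, 0, 0, 0, 0, 0, 0],
    [-0.007, 0, 0, 0, 0, 0, 0]
  ]
}}

```text
clock: 11.2
tool_pos: [491.9, -95.2, 247.3]
eef_rot: [0.001, 0.767, 0.642, -0.001]
force: [1.1, 4.9, 4.2]
width: 18.6
```

>>> {"op": "move_arm", "data": {
  "targets": [
    [-0.007, 0, 0, 0, 0, 0, 0],
    [-0.007, 0, 0, 0, 0, 0, 0],
    [-0.007, 0, 0, 0, 0, 0, 0],
    [-0.007, 0, 0, 0, 0, 0, 0],
    [-0.007, 0, 0, 0, 0, 0, 0]
  ]
}}

```text
clock: 11.7
tool_pos: [485.7, -129.7, 247.3]
eef_rot: [0.001, 0.767, 0.642, -0.001]
force: [0.8, 5.5, 3.7]
width: 18.6
```

>>> {"op": "move_arm", "data": {
  "targets": [
    [-0.007, 0, 0, 0, 0, 0, 0],
    [-0.007, 0, 0, 0, 0, 0, 0],
    [-0.007, 0, 0, 0, 0, 0, 0],
    [-0.007, 0, 0, 0, 0, 0, 0],
    [-0.006, 0, 0, 0, 0, 0, 0]
  ]
}}

```text
clock: 12.2
tool_pos: [479.7, -163.3, 247.3]
eef_rot: [0.0, 0.767, 0.642, -0.001]
force: [0.1, 5.0, 3.9]
width: 18.6
```

>>> {"op": "move_arm", "data": {
  "targets": [
    [-0.005, 0, 0, 0, 0, 0, 0],
    [-0.003, 0, 0, 0, 0, 0, 0],
    [0, 0, 0, 0, 0, 0, 0],
    [0, 0, 0, 0, 0, 0, 0]
  ]
}}

```text
clock: 12.6
tool_pos: [478.2, -171.3, 247.3]
eef_rot: [0.001, 0.767, 0.642, -0.001]
force: [-1.5, 0.5, 2.5]
width: 18.5
```

```bash
python3 - <<'E'
from h import *
crop('10'); c=save('wrist','wrist10'); to([527,100,255],Rd(-10.1)); edges()
W=pts(c);z=W[...,2]
k,l,s,_=cv2.connectedComponentsWithStats((abs(z-66)<3).astype(np.uint8)); i=1+np.argmax(s[1:,4]); p=W[l==i]; print(s[i],cv2.minAreaRect(p[:,:2].astype(np.float32)))
E
```

```text
clk 12.75 tcp [ 478.2 -171.3  247.3] xyzaxes [[0.175, 0.984, -0.001], [0.984, -0.175, -0.003], [-0.003, -0.0, -1.0]] F [-2.4 -0.5  2.8] w 18.4
tool shift mm [275.6   0.4  -8.6]
turn deg [-0.02  0.19 -0.  ]
trail [503.6 -28.2  41.3] plate xy -31.0 80.6
lead [ 475.6 -185.8   41.8] plate xy -31.0 -79.4
ctr [ 489.6 -107.    41.6] plate xy -31.0 0.6
tray y yaw 79.9
[  148     0   171   343 11453] ((458.8868408203125, -118.07575988769531), (128.94415283203125, 54.84562301635742), 80.54806518554688)
```

View pics/z10.png

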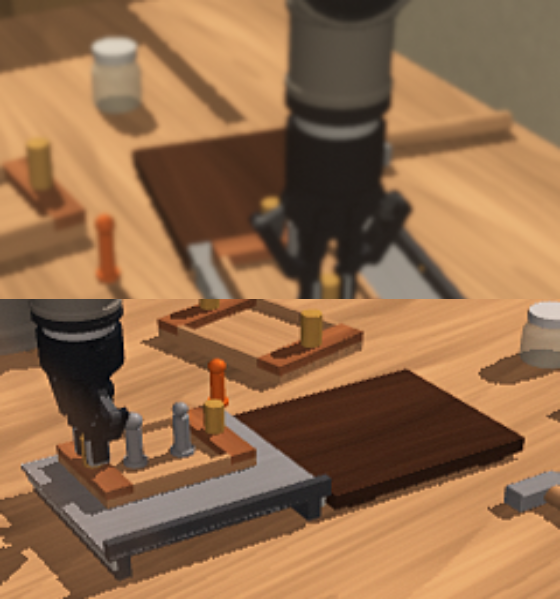

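View pics/wrist10.png

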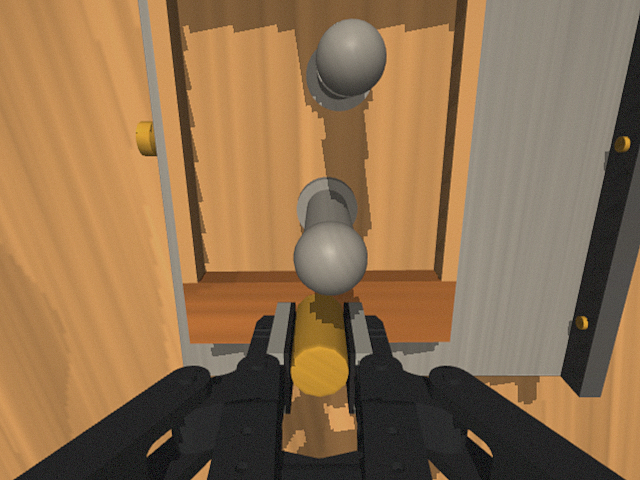

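The tray is on the plate at about x=-31, y=0 in the plate frame. I'll slide it about 56 mm towards the fence, slowly, still holding the knob.

>>> {"op": "move_arm", "data": {
  "targets": [
    [0, 0.002, 0, 0, 0, 0, 0],
    [0, 0.004, 0, 0, 0, 0, 0],
    [0, 0.005, 0, 0, 0, 0, 0],
    [0, 0.005, 0, 0, 0, 0, 0],
    [0, 0.005, 0, 0, 0, 0, 0]
  ]
}}

```text
clock: 13.25
tool_pos: [498.1, -174.4, 247.3]
eef_rot: [-0.001, 0.766, 0.643, -0.002]
force: [-7.9, 2.4, 9.1]
width: 18.4
```

>>> {"op": "move_arm", "data": {
  "targets": [
    [0, 0.005, 0, 0, 0, 0, 0],
    [0, 0.005, 0, 0, 0, 0, 0],
    [0, 0.005, 0, 0, 0, 0, 0],
    [0, 0.005, 0, 0, 0, 0, 0],
    [0, 0.005, 0, 0, 0, 0, 0]
  ]
}}

```text
clock: 13.75
tool_pos: [522.8, -178.8, 247.3]
eef_rot: [-0.001, 0.766, 0.643, -0.002]
force: [-8.3, 1.4, 8.5]
width: 18.2
```

>>> {"op": "move_arm", "data": {
  "targets": [
    [0, 0.004, 0, 0, 0, 0, 0],
    [0, 0.003, 0, 0, 0, 0, 0],
    [0, 0.002, 0, 0, 0, 0, 0],
    [0, 0, 0, 0, 0, 0, 0]
  ]
}}

```text
clock: 14.15
tool_pos: [531.9, -180.5, 247.3]
eef_rot: [-0.0, 0.766, 0.643, -0.002]
force: [-5.9, 1.3, 7.7]
width: 18.2
```

```bash
python3 - <<'E'
from h import *
crop('11'); c=save('wrist','wrist11'); to([527,100,255],Rd(-10.1)); edges()
E
```

```text
clk 14.3 tcp [ 531.8 -180.5  247.3] xyzaxes [[0.174, 0.985, -0.003], [0.985, -0.174, -0.002], [-0.003, -0.003, -1.0]] F [-5.7  1.3  6.9] w 18.3
tool shift mm [275.3 -53.7  -8.3]
turn deg [-0.17  0.15  0.06]
trail [556.6 -37.2  41.4] plate xy 22.7 81.1
lead [ 528.7 -194.7   41.8] plate xy 22.9 -78.9
ctr [ 542.7 -115.9   41.6] plate xy 22.8 1.1
tray y yaw 79.96
```

View pics/z11.png

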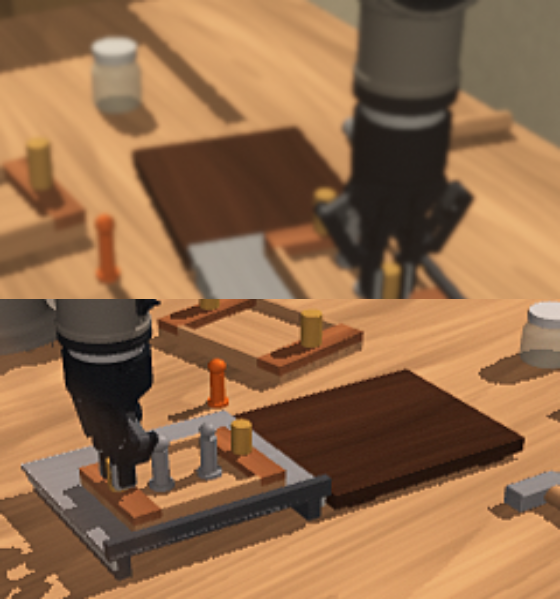

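View pics/wrist11.png

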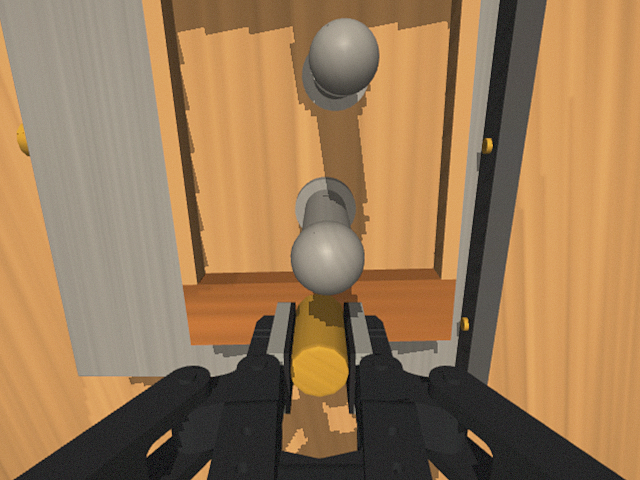

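The tray is about 12 mm from the fence and the punches stand; the trailing end lags by about 1°. I'll release, rise, and then push on the near long wall with two spread fingers so it squares up against the fence.

>>> {"op": "move_arm", "data": {
  "targets": [
    [0, 0, 0, 0, 0, 0, 60],
    [0, 0, 0, 0, 0, 0, 60],
    [0, 0, 0, 0, 0, 0, 60],
    [0, 0, 0, 0, 0, 0, 60],
    [0, 0, 0, 0, 0, 0, 60]
  ]
}}

```text
clock: 14.8
tool_pos: [532.6, -180.7, 247.2]
eef_rot: [0.001, 0.767, 0.642, -0.001]
force: [0.5, -0.1, -0.1]
width: 51.1
```

>>> {"op": "move_arm", "data": {
  "targets": [
    [0, 0, -0.01, 0, 0, 0, 60],
    [0, 0, -0.02, 0, 0, 0, 60],
    [0, 0, -0.03, 0, 0, 0, 60],
    [0, 0, -0.03, 0, 0, 0, 60],
    [0, 0, -0.02, 0, 0, 0, 60]
  ]
}}

```text
clock: 15.3
tool_pos: [532.7, -180.5, 360.4]
eef_rot: [0.002, 0.767, 0.642, -0.0]
force: [0.2, -0.8, -0.7]
width: 51.2
```

>>> {"op": "move_arm", "data": {
  "targets": [
    [0, -0.02, 0, 0, 0, 0, 60],
    [0, -0.03, 0, 0, 0, 0, 60],
    [0, -0.03, 0, 0, 0, 0, 60],
    [0, -0.01, 0, 0, 0, 0, 60],
    [0, 0, 0, 0, 0, 0, 60]
  ]
}}

```text
clock: 15.8
tool_pos: [443.4, -164.6, 358.2]
eef_rot: [0.001, 0.767, 0.642, -0.001]
force: [1.0, -0.2, 0.4]
width: 50.8
```

```bash
python3 - <<'E'
from h import *
c=save('wrist','wrist12'); crop('12')
to([*(PT-75*BX),221],Rd(-10.1))
W=pts(c);z=W[...,2]; print(z[200:210,300:310].mean())
k,l,s,_=cv2.connectedComponentsWithStats(((abs(z-66.5)<3)).astype(np.uint8)); i=1+np.argmax(s[1:,4]); p=W[l==i]; q=np.stack([(p[:,:2]-PT)@BX,(p[:,:2]-PT)@BY],1).astype(np.float32); print(s[i],cv2.minAreaRect(q),q.min(0),q.max(0))
E
```

```text
clk 15.95 tcp [ 445.  -165.   357.7] xyzaxes [[0.176, 0.984, 0.001], [0.984, -0.176, -0.003], [-0.003, 0.001, -1.0]] F [ 0.3  0.3 -0.8] w 51.2
tool shift mm [ 64.8 -10.5 136.5]
turn deg [ 0.08  0.17 -0.02]
42.318471238248996
[  370     0   200   255 15699] ((22.10171127319336, -2.7747116088867188), (111.13175964355469, 152.98046875), 1.3737035989761353) [-35.104435 -80.375595] [78.86289 72.60305]
```

View pics/wrist12.png

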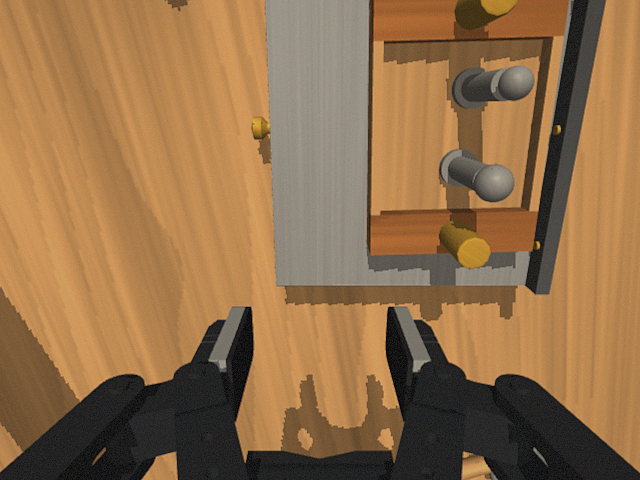

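The tray stands at x≈22, y≈0 and is yawed 1.4°; both punches are upright. I'll move behind the middle of the near wall, turn 90° and descend.

>>> {"op": "move_arm", "data": {
  "targets": [
    [0.015, -0.0025, 0, 0, 0, 8.5, 60],
    [0.015, -0.005, 0, 0, 0, 8.5, 60],
    [0.015, -0.007, 0, 0, 0, 8.5, 60],
    [0.01, -0.01, 0, 0, 0, 8.5, 60],
    [0.005, -0.015, 0, 0, 0, 8.5, 60]
  ]
}}

```text
clock: 16.45
tool_pos: [436.5, -88.7, 357.0]
eef_rot: [0.001, 0.948, 0.318, -0.0]
force: [-0.9, -0.1, -0.1]
width: 51.3
```

>>> {"op": "move_arm", "data": {
  "targets": [
    [0, 0, 0, 0, 0, 8.5, 60],
    [0, 0, 0, 0, 0, 8.5, 60],
    [0, 0, 0, 0, 0, 8.5, 60],
    [0, 0, 0, 0, 0, 8.5, 60],
    [0, 0, 0, 0, 0, 8.5, 60]
  ]
}}

```text
clock: 16.95
tool_pos: [436.3, -89.2, 357.0]
eef_rot: [0.001, 0.999, -0.047, -0.0]
force: [-0.3, 0.6, -0.3]
width: 51.2
```

>>> {"op": "move_arm", "data": {
  "targets": [
    [0, 0, 0, 0, 0, 5, 60],
    [0, 0, 0, 0, 0, 0, 60]
  ]
}}

```text
clock: 17.15
tool_pos: [436.2, -89.2, 357.0]
eef_rot: [0.001, 0.996, -0.088, -0.0]
force: [-0.7, 0.1, -0.4]
width: 51.2
```

```bash
python3 - <<'E'
from h import *
to([*(PT-75*BX),221],Rd(-100.1)); print(read_state()['joints'].round(2))
E
```

```text
clk 17.15 tcp [436.2 -89.2 357. ] xyzaxes [[0.984, -0.176, -0.0], [-0.176, -0.984, -0.002], [0.0, 0.002, -1.0]] F [-0.7  0.1 -0.4] w 51.2
tool shift mm [ 11.7   8.4 136. ]
turn deg [ 0.14 -0.01 -0.04]
[-0.37  0.25  1.8  -0.    1.09  1.38]
```

>>> {"op": "move_arm", "data": {
  "targets": [
    [0.004, 0.004, 0.03, 0, 0, 0, 60],
    [0.004, 0.004, 0.035, 0, 0, 0, 60],
    [0, 0, 0.035, 0, 0, 0, 60],
    [0, 0, 0.024, 0, 0, 0, 60],
    [0, 0, 0.01, 0, 0, 0, 60]
  ]
}}

```text
clock: 17.65
tool_pos: [441.6, -98.6, 220.9]
eef_rot: [0.001, 0.996, -0.087, -0.002]
force: [-0.4, -0.7, 0.3]
width: 51.1
```

>>> {"op": "move_arm", "data": {
  "targets": [
    [0, 0, 0, 0, 0, 0, 60],
    [0, 0, 0, 0, 0, 0, 60]
  ]
}}

```text
clock: 17.85
tool_pos: [442.3, -98.9, 223.9]
eef_rot: [0.001, 0.996, -0.088, 0.0]
force: [0.9, 0.2, -0.6]
width: 51.1
```

```bash
python3 - <<'E'
from h import *
c=save('wrist','wrist13'); crop('13')
to([*(PT-33*BX),221],Rd(-100.1))
E
```

```text
clk 18.0 tcp [442.1 -98.8 224.3] xyzaxes [[0.985, -0.175, 0.002], [-0.175, -0.985, -0.003], [0.002, 0.003, -1.0]] F [-0.3 -0.9  0.5] w 51.1
tool shift mm [46.2  0.3  3.4]
turn deg [ 0.18 -0.13  0.01]
```

View pics/wrist13.png

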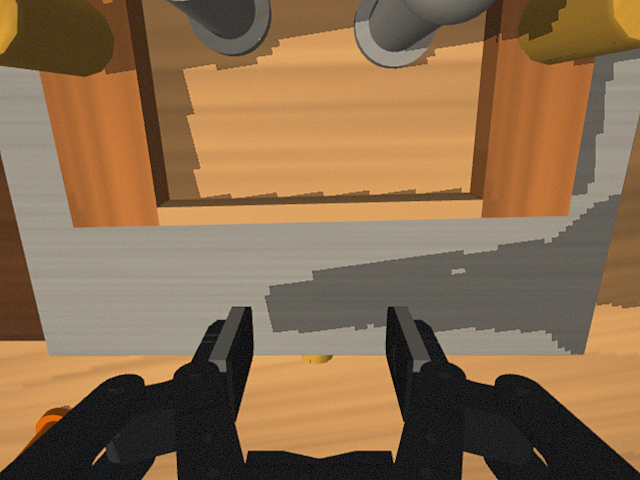

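View pics/z13.png

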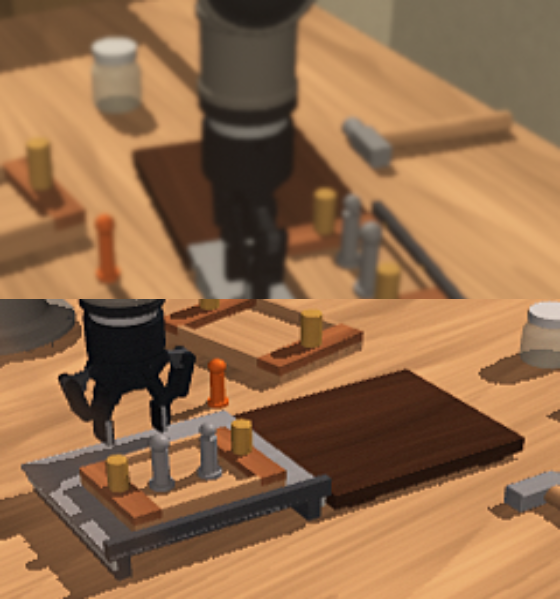

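The fingers face the middle of the near wall, at z≈53 below its 66 mm top. I'll approach, then push in small steps and watch the force.

>>> {"op": "move_arm", "data": {
  "targets": [
    [0.005, 0, 0.002, 0, 0, 0, 60],
    [0.008, 0, 0.001, 0, 0, 0, 60],
    [0.008, 0, 0, 0, 0, 0, 60],
    [0.005, 0, 0, 0, 0, 0, 60],
    [0.002, 0, 0, 0, 0, 0, 60]
  ]
}}

```text
clock: 18.5
tool_pos: [469.9, -103.8, 220.1]
eef_rot: [0.001, 0.996, -0.088, 0.0]
force: [0.0, 0.4, 0.6]
width: 51.6
```

>>> {"op": "move_arm", "data": {
  "targets": [
    [0.002, 0, 0, 0, 0, 0, 60],
    [0.002, 0, 0, 0, 0, 0, 60],
    [0.002, 0, 0, 0, 0, 0, 60],
    [0.002, 0, 0, 0, 0, 0, 60]
  ]
}}

```text
clock: 18.9
tool_pos: [476.4, -104.8, 220.0]
eef_rot: [0.001, 0.996, -0.088, -0.002]
force: [-6.4, 0.9, 4.6]
width: 51.5
```

```bash
python3 - <<'E'
from h import *
c=save('wrist','wrist14'); crop('14')
to([*(PT-33*BX),221],Rd(-100.1))
E
```

```text
clk 19.05 tcp [ 476.4 -104.8  220. ] xyzaxes [[0.985, -0.175, -0.003], [-0.175, -0.985, -0.002], [-0.002, 0.002, -1.0]] F [-5.3 -0.3  2.6] w 51.0
tool shift mm [11.4  0.4 -1.1]
turn deg [0.13 0.14 0.  ]
```

View pics/wrist14.png

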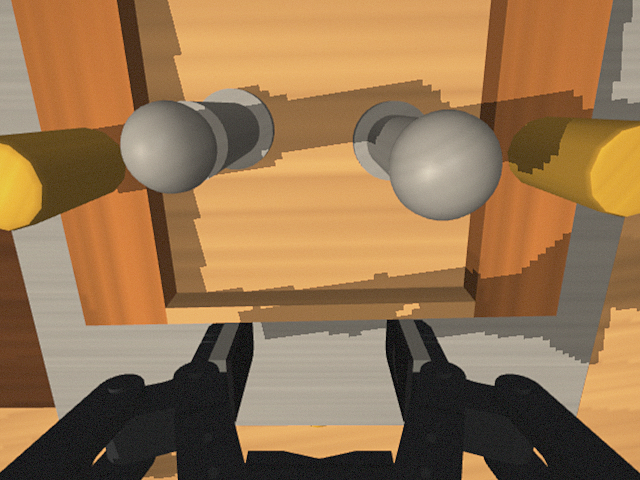

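>>> {"op": "move_arm", "data": {
  "targets": [
    [0.0015, 0, 0, 0, 0, 0, 60],
    [0.0015, 0, 0, 0, 0, 0, 60],
    [0.0015, 0, 0, 0, 0, 0, 60],
    [0.0015, 0, 0, 0, 0, 0, 60]
  ]
}}

```text
clock: 19.45
tool_pos: [482.1, -105.6, 219.9]
eef_rot: [0.001, 0.996, -0.088, -0.002]
force: [-4.8, 1.3, 3.5]
width: 51.2
```

```bash
cat >> h.py <<'E'
def rim(fn):
    c=save('scene',fn); W=pts(c); hsv=cv2.cvtColor(c['pixels'],cv2.COLOR_RGB2HSV)
    P=np.stack([(W[...,:2]-PT)@BX,(W[...,:2]-PT)@BY],-1); z=W[...,2]
    m=(abs(z-66)<4)&(hsv[...,1]>80)&(abs(P[...,1])<110)&(P[...,0]>-90)&(P[...,0]<100)
    k,l,s,_=cv2.connectedComponentsWithStats(m.astype(np.uint8)); i=1+np.argmax(s[1:,4]); q=P[l==i].astype(np.float32)
    print('tray rim',s[i,4],cv2.minAreaRect(q))
    f=P[...,0]; ff=(abs(z-57.5)<3)&(hsv[...,1]<80)&(f>80)&(abs(P[...,1])<115); q=P[ff].astype(np.float32); print('fence',cv2.minAreaRect(q))
E
python3 - <<'E'
from h import *
rim('scene15'); c=save('wrist','wrist15')
to([*(PT-33*BX),221],Rd(-100.1))
E
```

```text
tray rim 811 ((27.80727195739746, -0.12545013427734375), (115.933837890625, 162.5747833251953), 0.4341607391834259)
fence ((94.95476531982422, 0.44124603271484375), (19.06012725830078, 228.95285034179688), 0.6256147623062134)
clk 19.55 tcp [ 482.5 -105.8  219.9] xyzaxes [[0.984, -0.176, -0.002], [-0.176, -0.984, -0.002], [-0.002, 0.002, -1.0]] F [-4.1  1.3  3.4] w 51.4
tool shift mm [ 5.2  0.5 -1.1]
turn deg [ 0.12  0.11 -0.01]
```

View pics/wrist15.png

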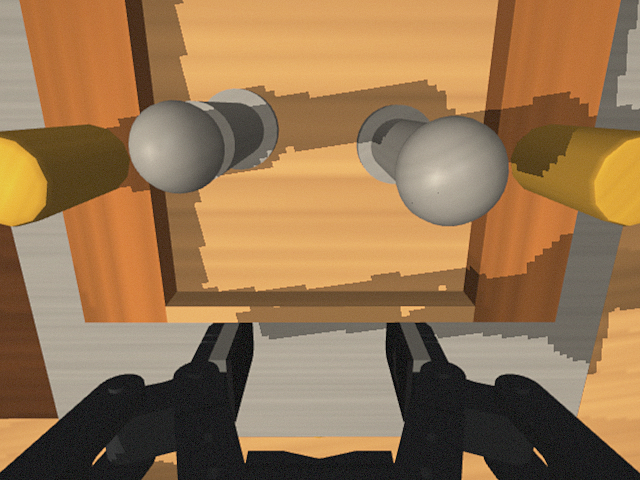

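The tray's edge is now square to the fingers (row 322 across), with about 6 mm left. I'll go on in 1 mm rows.

>>> {"op": "move_arm", "data": {
  "targets": [
    [0.001, 0, 0, 0, 0, 0, 60],
    [0.001, 0, 0, 0, 0, 0, 60],
    [0.001, 0, 0, 0, 0, 0, 60],
    [0.001, 0, 0, 0, 0, 0, 60]
  ]
}}

```text
clock: 19.95
tool_pos: [486.8, -106.8, 219.9]
eef_rot: [0.001, 0.996, -0.088, -0.0]
force: [-3.5, 1.2, -0.1]
width: 51.1
```

>>> {"op": "move_arm", "data": {
  "targets": [
    [0.001, 0, 0, 0, 0, 0, 60],
    [0.0005, 0, 0, 0, 0, 0, 60]
  ]
}}

```text
clock: 20.15
tool_pos: [488.5, -107.2, 220.0]
eef_rot: [0.001, 0.996, -0.088, -0.0]
force: [-2.9, 0.2, -1.2]
width: 51.2
```

```bash
python3 - <<'E'
from h import *
rim('scene16'); c=save('wrist','wrist16')
to([*(PT-33*BX),221],Rd(-100.1))
b=cv2.imread('pics/scene16.png')[240:330,230:370]; cv2.imwrite('pics/z16.png',cv2.resize(b,(790,508),interpolation=cv2.INTER_CUBIC))
E
```

```text
tray rim 834 ((34.41096878051758, 0.03787994384765625), (163.84039306640625, 117.05854034423828), 89.44579315185547)
fence ((95.23040771484375, 0.27841949462890625), (19.592023849487305, 227.9215850830078), 0.9617478847503662)
clk 20.25 tcp [ 488.6 -107.1  220. ] xyzaxes [[0.984, -0.176, -0.0], [-0.176, -0.984, -0.003], [0.0, 0.003, -1.0]] F [-1.7  0.2 -0.8] w 51.1
tool shift mm [-1.   0.3 -1. ]
turn deg [ 0.15 -0.02 -0.02]
```

View pics/z16.png

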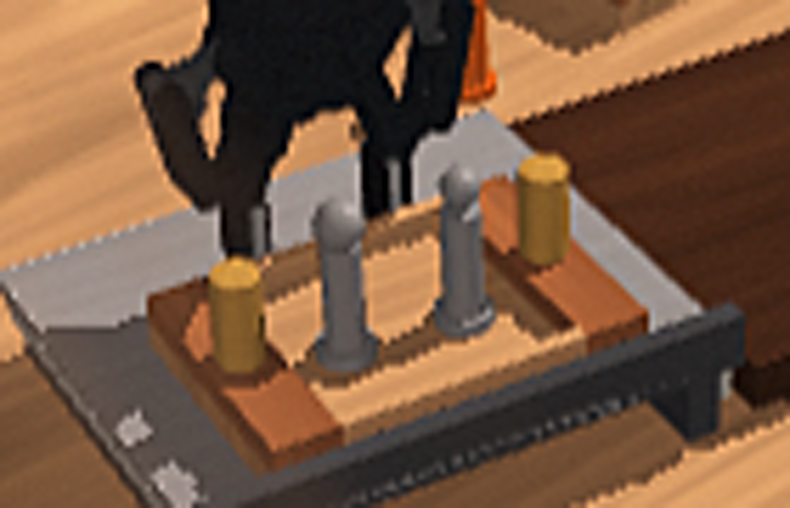

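The scene view shows the tray very near the fence and the punches standing. I'll feel for contact in small steps.

>>> {"op": "move_arm", "data": {
  "targets": [
    [0.0005, 0, 0, 0, 0, 0, 60],
    [0.0005, 0, 0, 0, 0, 0, 60],
    [0.0005, 0, 0, 0, 0, 0, 60]
  ]
}}

```text
clock: 20.55
tool_pos: [489.9, -107.3, 220.1]
eef_rot: [0.001, 0.996, -0.088, -0.0]
force: [-1.5, 1.2, -2.6]
width: 51.1
```

>>> {"op": "move_arm", "data": {
  "targets": [
    [0.0005, 0, 0, 0, 0, 0, 60],
    [0.0005, 0, 0, 0, 0, 0, 60]
  ]
}}

```text
clock: 20.75
tool_pos: [490.3, -107.4, 220.1]
eef_rot: [0.001, 0.996, -0.088, -0.001]
force: [-7.6, -0.4, 2.3]
width: 51.3
```

>>> {"op": "move_arm", "data": {
  "targets": [
    [0.0005, 0, 0, 0, 0, 0, 60],
    [0.0005, 0, 0, 0, 0, 0, 60]
  ]
}}

```text
clock: 20.95
tool_pos: [490.7, -107.5, 220.1]
eef_rot: [0.001, 0.996, -0.088, -0.002]
force: [-10.6, -0.5, 5.5]
width: 51.4
```

```bash
python3 - <<'E'
from h import *
rim('scene17'); c=save('wrist','wrist17')
to([*(PT-33*BX),221],Rd(-100.1))
E
```

```text
tray rim 822 ((36.79698944091797, 0.1693115234375), (163.17295837402344, 115.21493530273438), 89.06828308105469)
fence ((95.71897888183594, 0.2604217529296875), (17.425518035888672, 228.69107055664062), 0.28536754846572876)
clk 21.05 tcp [ 490.7 -107.5  220.1] xyzaxes [[0.984, -0.175, -0.005], [-0.175, -0.984, -0.002], [-0.004, 0.002, -1.0]] F [-9.7  0.2  4.8] w 51.6
tool shift mm [-3.2  0.3 -0.9]
turn deg [ 0.14  0.24 -0.  ]
```

View pics/wrist17.png

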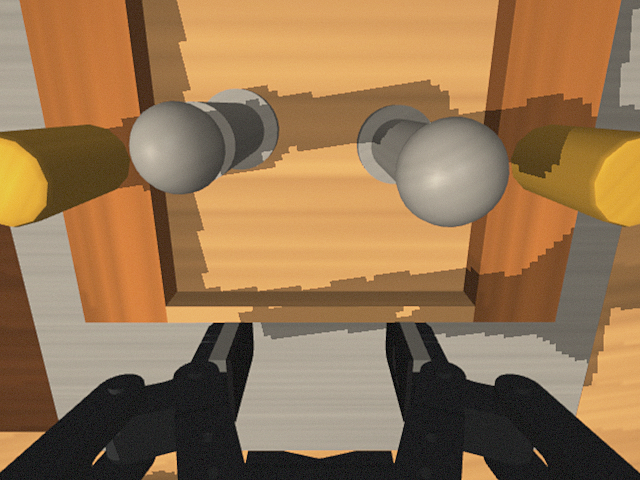

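>>> {"op": "move_arm", "data": {
  "targets": [
    [0.0005, 0, 0, 0, 0, 0, 60],
    [0.0005, 0, 0, 0, 0, 0, 60],
    [0, 0, 0, 0, 0, 0, 60]
  ]
}}

```text
clock: 21.35
tool_pos: [491.0, -107.5, 220.1]
eef_rot: [0.001, 0.996, -0.088, -0.003]
force: [-12.4, -0.4, 7.7]
width: 51.0
```

```bash
python3 - <<'E'
from h import *
rim('scene18'); to([*(PT-33*BX),221],Rd(-100.1))
E
```

```text
tray rim 826 ((38.313133239746094, -0.5541152954101562), (117.22045135498047, 162.5775146484375), 1.1872330904006958)
fence ((96.25309753417969, 0.29817962646484375), (15.940851211547852, 228.46559143066406), 0.017448563128709793)
clk 21.4 tcp [ 491.  -107.5  220.1] xyzaxes [[0.984, -0.175, -0.007], [-0.175, -0.985, -0.001], [-0.006, 0.002, -1.0]] F [-12.9   1.1   7.6] w 51.6
tool shift mm [-3.5  0.3 -0.9]
turn deg [0.13 0.36 0.  ]
```

Force rose to 12.5 N with no more travel, so it is in contact with the fence. I'll back off, rise and inspect the seam.

>>> {"op": "move_arm", "data": {
  "targets": [
    [-0.002, 0, 0, 0, 0, 0, 60],
    [-0.008, 0, 0, 0, 0, 0, 60],
    [-0.015, 0, 0, 0, 0, 0, 60],
    [-0.015, 0, 0, 0, 0, 0, 60],
    [0, 0, -0.02, 0, 0, 0, 60]
  ]
}}

```text
clock: 21.9
tool_pos: [451.5, -100.2, 238.8]
eef_rot: [0.001, 0.996, -0.088, -0.002]
force: [0.2, -0.3, 0.5]
width: 51.5
```

>>> {"op": "move_arm", "data": {
  "targets": [
    [0, 0, -0.03, 0, 0, 0, 60],
    [0, 0, -0.04, 0, 0, 0, 60],
    [0, 0, -0.04, 0, 0, 0, 60],
    [0, 0, -0.02, 0, 0, 0, 60],
    [0, 0, 0, 0, 0, 0, 60]
  ]
}}

```text
clock: 22.4
tool_pos: [454.2, -100.7, 373.7]
eef_rot: [0.003, 0.996, -0.088, 0.004]
force: [-0.0, -0.9, 0.5]
width: 51.1
```

>>> {"op": "move_arm", "data": {
  "targets": [
    [0.01, 0, 0, 0, 0, 0, 60],
    [0.01, 0, 0, 0, 0, 0, 60],
    [0, 0, 0, 0, 0, 0, 60],
    [0, 0, 0, 0, 0, 0, 60]
  ]
}}

```text
clock: 22.8
tool_pos: [473.5, -104.0, 368.9]
eef_rot: [0.001, 0.996, -0.088, -0.001]
force: [0.3, 0.7, 0.4]
width: 51.2
```

```bash
python3 - <<'E'
from h import *
rim('scene19'); c=save('wrist','wrist19'); to([*(PT-33*BX),221],Rd(-100.1))
E
```

```text
tray rim 821 ((35.872398376464844, -0.1562042236328125), (162.66812133789062, 116.00041961669922), 89.56761932373047)
fence ((95.32295227050781, 1.0618667602539062), (17.717445373535156, 227.69834899902344), 0.4590357542037964)
clk 22.9 tcp [ 473.1 -103.9  369.3] xyzaxes [[0.984, -0.176, -0.002], [-0.176, -0.984, -0.002], [-0.002, 0.002, -1.0]] F [-0.1  0.4  0.2] w 51.0
tool shift mm [ 15.    0.4 148.3]
turn deg [ 0.13  0.11 -0.01]
```

View pics/wrist19.png

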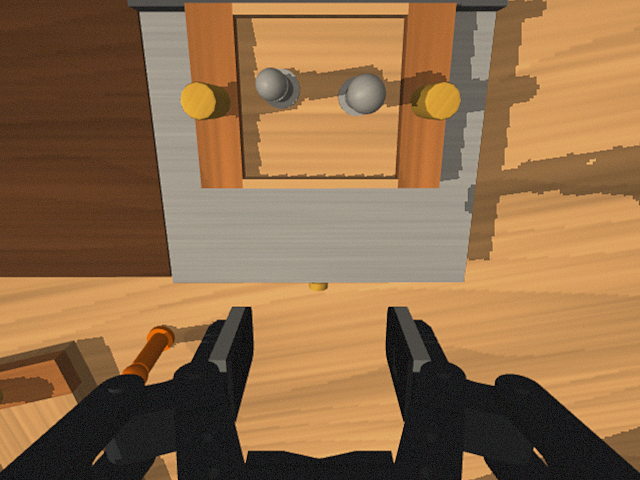

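The tray sits by the fence between rows 5 and 187, but the seam is at the picture's edge. I'll move the camera above it, staying well clear of the punches.

>>> {"op": "move_arm", "data": {
  "targets": [
    [0.02, 0, 0, 0, 0, 0, 60],
    [0.03, 0, 0, 0, 0, 0, 60],
    [0.02, 0, 0, 0, 0, 0, 60],
    [0, 0, 0, 0, 0, 0, 60],
    [0, 0, 0, 0, 0, 0, 60]
  ]
}}

```text
clock: 23.4
tool_pos: [541.7, -116.1, 369.5]
eef_rot: [0.001, 0.996, -0.088, -0.001]
force: [0.5, 0.1, -0.0]
width: 51.4
```

```bash
python3 - <<'E'
from h import *
c=save('wrist','wrist20'); to([*(PT-33*BX),221],Rd(-100.1))
W=pts(c);z=W[...,2]
P=np.stack([(W[...,:2]-PT)@BX,(W[...,:2]-PT)@BY],-1)
for u in range(200,460,20):
    cand=[(v,P[v,u].round(1).tolist(),round(float(z[v,u]),1)) for v in range(0,479) if z[v,u]>62 and z[v+1,u]>0 and z[v-1,u]<62 and abs(P[v,u,0]-89)<15]
    print(u,cand[:2])
E
```

```text
clk 23.45 tcp [ 541.3 -116.   369.7] xyzaxes [[0.984, -0.176, -0.002], [-0.176, -0.984, -0.002], [-0.002, 0.002, -1.0]] F [ 0.2 -1.5 -0.2] w 50.9
tool shift mm [-54.3   0.4 148.8]
turn deg [ 0.13  0.11 -0.01]
200 [(125, [90.7, 76.1], 66.8)]
220 [(125, [90.7, 63.4], 66.6)]
240 [(125, [90.6, 50.8], 65.3)]
260 [(125, [90.7, 37.8], 66.1)]
280 [(125, [90.7, 24.9], 66.3)]
300 [(125, [90.7, 12.1], 66.5)]
320 [(125, [90.7, -0.8], 67.1)]
340 [(125, [90.7, -13.6], 67.1)]
360 [(125, [90.6, -26.5], 66.2)]
380 [(125, [90.6, -39.5], 65.1)]
400 [(125, [90.6, -52.2], 66.4)]
420 [(125, [90.7, -64.8], 67.5)]
440 [(125, [90.7, -77.8], 66.9)]
```

View pics/wrist20.png

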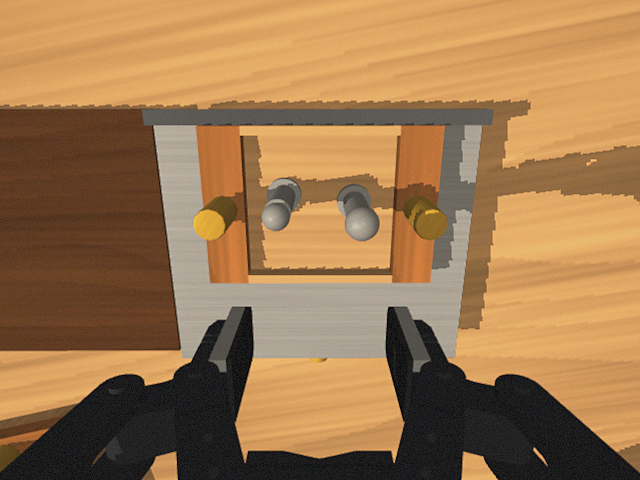

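The view from above shows the tray's long side meeting the fence along row 125 from one end to the other. No plate shows between them, the tray is wholly on the plate and both punches stand. The gripper is clear, so I'll hand in.

```bash
python3 -c "
from rig import sign_off; print(sign_off())"
```

```text
the job is handed in; nothing more can be done
None
```

The tray is on the steel plate with its long side flush against the fence and both punches standing. I handed the job in at about 23.5 s of the 72 s allowed.

**What I did:**
1. I gripped the leading (-y) knob and tilted the tray 9° about its trailing lower edge, so the leading end rose.
2. I pulled it over the step while turning out its 2.6° of yaw. I then lowered it flat by pivoting on the plate edge and slid it to the middle of the plate.
3. Still holding the knob, I moved it to about 12 mm from the fence and let go.
4. I pushed the rest of the way with two spread fingers on the near long wall, in steps of 2 mm or less, until the force rose to about 13 N at the fence.

**Last checks:**
- **Flush:** seen from above, the tray's far edge measured 90.6 to 90.7 mm from the plate centre along its whole length (fence face at 90 mm), with no gap visible.
- **On the plate:** the tray spans about ±80 mm along the plate's ±115 mm.
- **Punches and bystanders:** both punches were upright. The gripper never went near the brush or the jar, but I took no separate final check of them.
- **Forces:** the readings I took stayed below about 16 N.

**Disagreement:** the scene-camera depth estimates of the tray's centre scattered between 34 and 38 mm from the plate centre, against 35 mm expected. I relied on the contact force and the view from above instead.

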